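# Set the sliding leg of the portafilter stand and clamp it

## Robot

A 6-joint arm with a two-finger parallel gripper is mounted at the origin on a cart in front of the work surface, level with it; the furniture and walls round the work are solid. World frame = base frame: x ahead of the robot, y to its left, z up, the work surface at z = 0. Lengths are in m, angles in degrees, forces in N, time in s.
With the tool pointing down it reaches from about 0.25 to 0.725 m from the base axis. Payload 9.7 kg.
Tool frame: the origin (TCP) lies midway between the tips of the shut fingers; the grasp point (between the pads) lies 19 mm behind it; z points along the fingers, y is the line along which they close (so a half turn about z gives the same grasp; the last joint's range is limited). The gripper opens to 85 mm and grips with 20 to 120 N. Pads are 22 mm wide; open, the fingers measure 114 mm over their backs; the gripper's body (76 mm by 85 mm) begins 54 mm behind the grasp point. The pads swing forward as they close: fully open they stand 13 mm farther back than shut.
Start: joints at [-65.432, 4.979, 10.078, 95.1, 0, 90], TCP at [0.229, -0.5, 0.231] pointing down, gripper open.
Joint ranges: [-179.16, 179.16], [-48.56, 103.87], [-65.8, 70.77], [-126.05, 130.52], [-82.76, 87.17], [-180, 180]. Speed limits (degrees/s): [127.2, 127.2, 147.25, 180, 180, 180].

## Interface

Orientations are given as [roll, pitch, yaw] about the fixed x, y, z axes, in that order (R = Rz(yaw) Ry(pitch) Rx(roll)).
In Python, from workcell import * gives the robot as it stands.
- The arm moves only by the tool servo_tool, never from a script. Its argument "moves" is a list of rows, each a list of 4 numbers: the shift along the world's x, y, z in cm, then the turn about the world's z in rad. A call has 1 to 20 rows; each row is the pose to reach, as a shift and turn from the pose commanded when the call began; what a row does not reach only later rows make up. A row lasts 1/12 s, in which the tool goes at most 41.7 mm and 7.16 degrees, less where a joint would pass 70% of its speed; a pose out of reach is approached as far as the arm can. A call with a gripper value outside its range is refused whole. "claw" is the closure, from 0 (fully open) to 1 (shut), set as the call begins (left out, the last holds). The fingers move at their own pace and stop on an object; "force" is the grip in N (left out, the last holds). Time passes only in rows, so rows that repeat a pose let the fingers close. It gives the time, the measured TCP pose, the force, the opening and the grip force at its end, in the units of the state.
- get_obs(): the state, without advancing time (a new reading comes with each control period).
- camera(name): name is "side" or "top"; returns the picture (400x640x3 uint8, red, green, blue); there is no depth.
- get_calibration(name): a dict with "fx", "fy", "cx", "cy" (pixels), "rvec" (rotation vector, rad) and "tvec" (3), from world to camera coordinates, as OpenCV has them. Camera axes: x right, y down, z forward; pixel columns grow to the right and rows downward; lengths in m; the calibration is good to about 2 mm. A picture is of the moment at which its call begins. get_calibration takes no time and is no camera call.
- job_done(): hands the job in; it is judged then, once.
The state is a dict: "time": time; "q": joint angles; "qd": joint speeds; "joint_efforts": joint torques, N m; "ee_pos": TCP position; "tcp_rot": TCP orientation; "wrist_force": force on the tool from outside, world axes, zero at the start; "torque": the same for the moment, N m; "opening": finger opening in m; "grasp_force": force on a finger pad.
Only numpy, scipy, OpenCV 4.12 (cv2) and the standard library are available. Lean on these libraries where they do the work, as an engineer would, in place of code of your own. Each camera call takes 0.05 s, during which the arm holds its last target. There are 200 camera calls.

## Task

The coffee tamper is standing in the channel of the metal portafilter stand, in the way of its spring-loaded sliding leg: first move it, upright, onto the small wooden tray and let go of it there. Then push the leg out until its pointer lines up with the mark of the steel clip on the rail, the cam lever still open, and, keeping the leg there, squeeze the lever shut against the fixed tab beside it. Finish while still holding leg and lever squeezed at the mark (do not let go: the spring would drive the leg back), and leave the other things on the worktop alone.

Things in the scene. Friction and masses are not known exactly. Their poses are not given: they have to be found in the camera images.
- stand: Low metal portafilter stand fixed to the worktop: aluminium plate 280 x 150 mm, upper face at z 12 mm, two dark rails along its x at y = -50 and +50 mm (tops z 22 mm), a fixed fork (to z 57 mm) at x = +112 mm. Origin: on the worktop under the plate, whose centre is 10 mm toward -x of it. x axis: the way the leg is pushed out, away from the robot, turned up to 0.35 rad; z up.
- leg (a joint): How far the sliding leg is pushed out along the stand's x axis, m: 0 = fully in (start), 0.11 = end stop. A spring always pushes it back toward 0, with about 4.5 N at 0 and 6.5 N at 0.08, also when the cam lever is closed, so it must be held. The mark lies 0.05 to 0.085 out.
- crossbar (a point): Middle of the near face of the leg's crossbar; moves with the leg; at leg = 0 it is (-100, 0, 30) mm in the stand frame. The face is flat, upright, faces the stand's -x, 100 mm long along y, z 22 to 38 mm: two fingertips, one outside the tab and one outside the lever, can push on it. Ahead of it the leg ends in a rubber cradle at leg x -36 mm; nothing on the leg is above z 70 mm.
- tab_tip (a point): Free (-x) end, at mid-height, of the leg's fixed thumb tab: an upright plate 7 mm thick, z 42 to 66 mm, parallel to the stand's x, 9 mm to the -y side of the leg's middle line; it passes over the crossbar and ends 23 mm on the near (-x) side of the crossbar's near face.
- cam_lever (a joint): Opening of the cam lever, rad: 0 = closed, parallel to the tab; starts 0.42 to 0.52. Swings level toward +y about an upright hinge on the leg, 27 mm ahead (+x) of the crossbar face and 9 mm to +y of the middle line. Stiff: stays where left, about 3 to 4 N beside the crossbar moves it. Over their outer faces tab and lever measure 25 mm closed, centred on the middle line.
- lever_tip (a point): Free end of the cam lever at mid-height, 50 mm from its hinge (a plate 7 mm thick, z 42 to 66 mm, reaching toward -x over the crossbar). Open, its outer face is up to 36 mm to the +y side of the leg's middle line; the tab's outer face is 12.5 mm to the -y side.
- pointer (a point): Outer end of the small upright pointer blade (3 mm thick) on the +y side of the leg, above the +y rail, z 32 mm; moves with the leg; 55 mm ahead (+x) of the crossbar's near face.
- mark (a point): The length mark: the upright blade (3 mm thick, 16 mm high) on top of a small steel clip on the +y rail, just outside the pointer's path. The leg is at its mark when pointer and mark have the same x in the stand frame. The clip is fixed.
- tamper: Coffee tamper standing upright, 0.3 to 0.6 kg: steel base 58 mm across and 22 mm high, dark wooden bulb handle about 39 mm across, 90 mm high in all. Origin: centre of the underside, z up. Starts between the rails on the stand's plate (underside at z 12 mm), just ahead of the leg's cradle. Grasp the bulb from above.
- wood_tray: Small light wooden tray, 134 (x) x 178 (y) x 13 mm, inner floor 6 to 8 mm above the worktop; on the worktop to the left or right of the stand. Origin: centre of the underside.
- brew_scale: Flat black brew scale 142 x 112 x 25 mm, on the worktop on the other side from the tray. Bystander: leave alone. Origin: centre of the underside.
- dosing_cup: Steel dosing cup 60 mm across, 60 mm high, beside the stand's far left part. Bystander: leave alone. Origin: centre of the underside.
- leveller: Black round leveller 61 mm across, 35 mm high, beside the stand's far right part. Bystander: leave alone. Origin: centre of the underside.
- milk_jug: White jug, 130 mm high, at the back left. Bystander: leave alone. Origin: centre of the underside.
- cream_cup_b: Cream-coloured cup, 63 mm high, at the back right. Bystander: leave alone. Origin: centre of the underside.
- espresso_cup: White espresso cup, 56 mm high, at the right. Bystander: leave alone. Origin: centre of the underside.
Things that resemble listed ones, but are neither listed nor needed, are in the scene too. Leave any orange look-alike of the tamper alone.

How it is judged:
By the outcome, as a careful person would: the job done as asked, in the order asked, and still so for the second after the job is handed in, while the arm keeps its last pose, push and grip.
It also fails if it takes over 54 s, if anything falls off the work surface, if the arm or the gripper's body presses on something with over 40 N, if the wrist force passes 120 N, or if a joint passes its speed limit or range.

## Working session

There is one attempt and no reset: what is moved stays moved. The work goes in short steps, Python scripts to look and compute and a tool call to move; the robot and the scene stay as the last step left them, time stands still between calls to the robot, and variables do not carry over. Pictures are saved under pics/ and viewed, at most 10 in all, crops included, and the job is handed in when it is done.

Besides the shell and the picture viewer there is one more tool, called after "Call:" as a command line: name --pt "numbers of a row" for each row, then --argument value for the rest. servo_tool: Moves the arm, as the interface text tells. Its arguments: {"type":"object","properties":{"moves":{"type":"array","items":{"type":"array","items":{"type":"number"}}},"claw":{"type":"number"},"force":{"type":"number"}},"required":["moves"]}

```bash
mkdir -p pics; cat > h.py <<'E'
from workcell import *
import numpy as np, cv2
def cal(n):
    c=get_calibration(n); K=np.array([[c["fx"],0,c["cx"]],[0,c["fy"],c["cy"]],[0,0,1.]])
    return K,cv2.Rodrigues(np.array(c["rvec"],float))[0],np.array(c["tvec"],float).ravel()
def ray(n,u,v):
    K,R,t=cal(n); return -R.T@t, R.T@np.linalg.inv(K)@np.array([u,v,1.])
def onz(n,u,v,z):
    o,d=ray(n,u,v); return o+d*(z-o[2])/d[2]
def proj(n,p):
    K,R,t=cal(n); q=K@(R@np.array(p,float)+t); return q[:2]/q[2]
def tri(a,b):
    (o1,d1),(o2,d2)=ray("top",*a),ray("side",*b)
    s=np.linalg.lstsq(np.c_[d1,-d2],o2-o1,rcond=None)[0]
    p,q=o1+s[0]*d1,o2+s[1]*d2; return (p+q)/2,np.linalg.norm(p-q)
def snap(n,f):
    im=cv2.cvtColor(camera(n),cv2.COLOR_RGB2BGR); cv2.imwrite(f"pics/{f}.png",im); return im
E
python3 - <<'E'
from h import *
for n in("top","side"):
    snap(n,n+"0"); K,R,t=cal(n); print(n,K[0,0],(-R.T@t).round(3),R[2].round(3))
print(get_obs())
E
```

```text
top 369.31098553301234 [ 0.367 -0.008  1.292] [ 0.192  0.014 -0.981]
side 383.4218465062285 [0.301 0.764 0.607] [ 0.299 -0.774 -0.558]
{'time': 0.1, 'q': array([-6.54318025e+01,  5.00702243e+00,  1.00399481e+01,  9.50985675e+01,
       -2.33797564e-03,  8.99990539e+01]), 'qd': array([ 5.22753386e-02,  9.74520738e-05,  7.52347791e-04,  7.76548440e-02,
       -1.20593908e-01, -1.23352585e-02]), 'joint_efforts': array([-1.55956113e-03, -5.21559370e+01,  4.65654874e+01,  1.60272449e-02,
       -6.42261693e-05,  4.60825703e-06]), 'ee_pos': array([ 0.22858573, -0.50003557,  0.23067139]), 'tcp_rot': array([-1.79934358e+02,  2.33689024e-03,  2.45691462e+01]), 'wrist_force': array([ 0.02305354,  0.61433559, -0.40637616]), 'torque': array([-0.0037507 , -0.01301048, -0.02519481]), 'grasp_force': 0.0, 'opening': 0.08579055481009201}
```

View pics/top0.png

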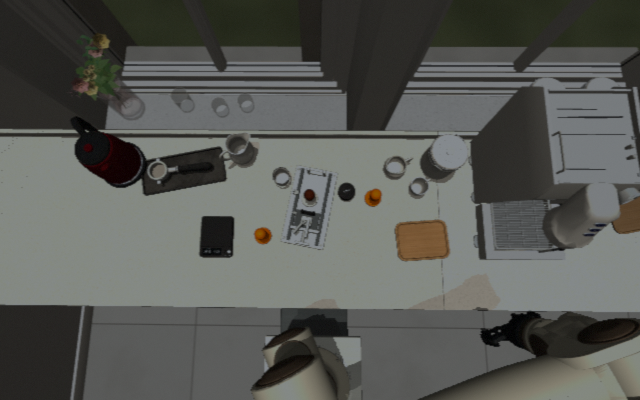

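View pics/side0.png

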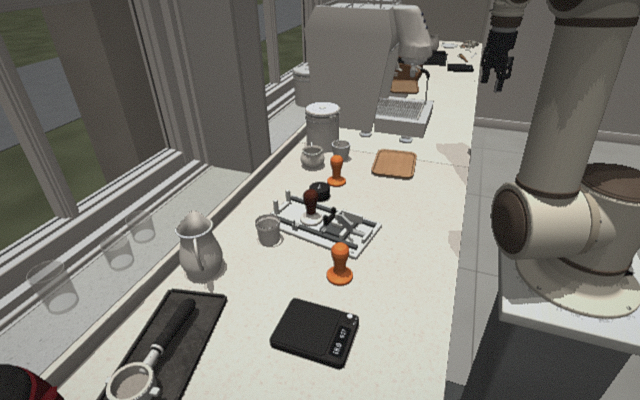

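The top view shows the stand around (310,208), the tamper at (309,197), the tray at (422,240), and orange look-alikes at (263,235) and (373,198). The side view shows the stand around (325,222), the tamper at (311,205) and the tray at (394,164). Next I'll enlarge the stand.

```bash
python3 - <<'E'
from h import *
a=cv2.imread("pics/top0.png")[160:255,270:370]; b=cv2.imread("pics/side0.png")[180:260,260:390]
cv2.imwrite("pics/topc.png",cv2.resize(a,None,fx=6,fy=6,interpolation=cv2.INTER_CUBIC))
cv2.imwrite("pics/sidec.png",cv2.resize(b,None,fx=6,fy=6,interpolation=cv2.INTER_CUBIC))
t=cv2.imread("pics/top0.png");hsv=cv2.cvtColor(t,cv2.COLOR_BGR2HSV)
m=cv2.inRange(hsv,(5,70,80),(25,200,255));m[:,:385]=0;m[:,470:]=0
c=max(cv2.findContours(m,0,2)[0],key=cv2.contourArea);r=cv2.minAreaRect(c);print("tray",r)
for p in cv2.boxPoints(r): print(onz("top",*p,0.013).round(4))
print(onz("top",*r[0],0.013))
s=cv2.imread("pics/side0.png");hsv=cv2.cvtColor(s,cv2.COLOR_BGR2HSV)
m=cv2.inRange(hsv,(5,70,80),(25,200,255));m[:140]=0;m[195:]=0;m[:,:365]=0;m[:,430:]=0
c=max(cv2.findContours(m,0,2)[0],key=cv2.contourArea);P=cv2.approxPolyDP(c,4,True)[:,0];print(P.tolist())
for p in P: print(onz("side",*p,0.013).round(4))
E
```

```text
tray ((421.9146423339844, 239.89114379882812), (39.19191360473633, 52.61380386352539), 85.60128784179688)
[ 0.5307 -0.2792  0.013 ]
[ 0.5462 -0.4614  0.013 ]
[ 0.4122 -0.4634  0.013 ]
[ 0.397  -0.2849  0.013 ]
[ 0.47087052 -0.37223999  0.013     ]
[[378, 151], [372, 171], [413, 174], [414, 153]]
[ 0.543 -0.436  0.013]
[ 0.5278 -0.2902  0.013 ]
[ 0.4027 -0.3129  0.013 ]
[ 0.423  -0.4605  0.013 ]
```

View pics/topc.png

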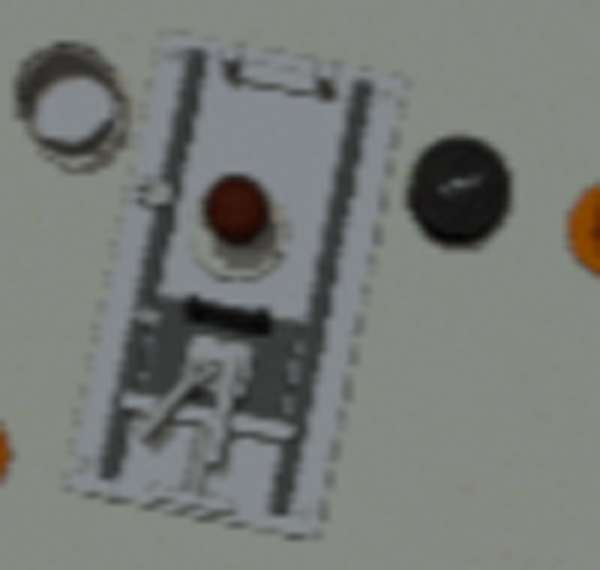

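View pics/sidec.png

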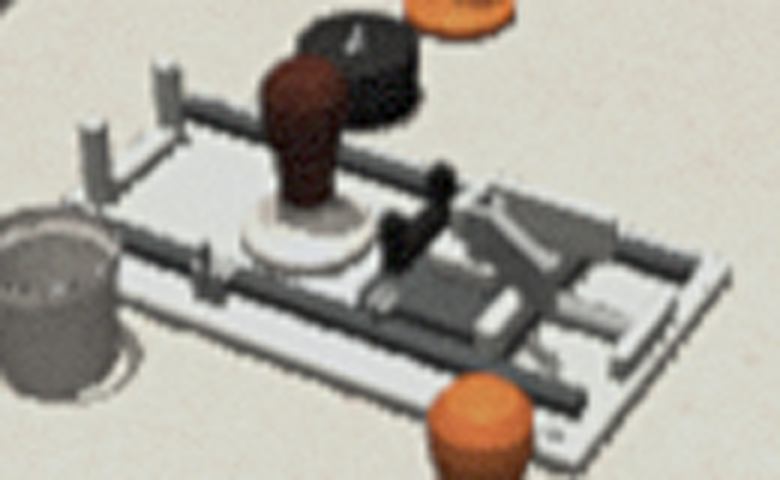

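The top crop shows the plate corners at about (163,30), (408,78), (318,538) and (70,485). The mark clip is at (157,192), the pointer at (148,316), the tamper bulb at (236,208) and the open lever's tip at about (148,443). The side crop shows the clip blade at (208,260), the pointer at (380,297) and the bulb at (303,95).

```bash
cat >> h.py <<'E'
def tc(x,y): return ((x+.5)/6-.5+270,(y+.5)/6-.5+160)
def sc(x,y): return ((x+.5)/6-.5+260,(y+.5)/6-.5+180)
def rect(n,pts,z): return np.array([onz(n,*p,z)[:2] for p in pts])
E
python3 - <<'E'
from h import *
C=rect("top",[tc(163,30),tc(408,78),tc(318,538),tc(70,485)],.012)
print("top corners",C.round(4).tolist()); print([np.linalg.norm(C[i]-C[i-1]).round(4) for i in range(4)])
# refine plate by bright mask? fit rect->template
T=np.array([[.13,.075],[.13,-.075],[-.15,-.075],[-.15,.075]])
def fit(C):
    a,b=C-C.mean(0),T-T.mean(0); th=np.arctan2((b[:,0]*a[:,1]-b[:,1]*a[:,0]).sum(),(a*b).sum())
    R=np.array([[np.cos(th),-np.sin(th)],[np.sin(th),np.cos(th)]]); o=C.mean(0)-R@T.mean(0); return th,R,o
th,R,o=fit(C); print("th",th,"o",o,"res",(C-(T@R.T+o)).round(4).tolist())
L=lambda p:(np.r_[R.T@(p[:2]-o),p[2:]]).round(4)
# side visible corner(s)
for s in [(730,272),(572,470)]: print("side corner",L(onz("side",*sc(*s),.012)))
p,e=tri(tc(236,208),sc(303,95)); print("bulb",p.round(4),L(p),e)
p,e=tri(tc(240,240),sc(308,235)); print("base",p.round(4),L(p),e)
p,e=tri(tc(157,192),sc(208,258)); print("mark",p.round(4),L(p),e)
p,e=tri(tc(148,316),sc(380,297)); print("pointer",p.round(4),L(p),e)
for z in(.03,.04): print(z,"mark",L(onz("top",*tc(157,192),z)),L(onz("side",*sc(208,258),z)),"ptr",L(onz("top",*tc(148,316),z)),L(onz("side",*sc(380,297),z)))
for nm,q in dict(xl=(122,400),xr=(295,430)).items(): print("crossbar top",nm,L(onz("top",*tc(*q),.038)))
print("lever tip",L(onz("top",*tc(148,443),.066)),"tab tip",L(onz("top",*tc(210,462),.066)))
for q in [(378,151),(372,171),(413,174),(414,153)]: pass
print("orangeR",onz("top",373,198,.08),"cupR",onz("top",263,235,.08))
E
```

```text
top corners [[0.7371, 0.0629], [0.7083, -0.0837], [0.436, -0.031], [0.465, 0.1119]]
[np.float64(0.2765), np.float64(0.1494), np.float64(0.2773), np.float64(0.1458)]
th -0.18741925475358798 o [0.5964287  0.01315285] res [[-0.001, 0.0003], [-0.0019, 0.0011], [0.0009, 0.0016], [0.002, -0.0029]]
side corner [-0.1501 -0.0658  0.012 ]
side corner [-0.1488  0.0801  0.012 ]
bulb [0.6137 0.0166 0.0885] [0.0163 0.0066 0.0885] 0.0015839110236217275
base [0.6115 0.0161 0.0158] [0.0143 0.0057 0.0158] 0.005882373494932848
mark [0.6368 0.0645 0.0311] [0.0301 0.058  0.0311] 0.0060804330544217125
pointer [0.5613 0.0677 0.0327] [-0.0446  0.047   0.0327] 0.0015476028682744484
0.03 mark [0.0275 0.0567 0.03  ] [0.0341 0.0575 0.03  ] ptr [-0.045   0.0469  0.03  ] [-0.042   0.0442  0.03  ]
0.04 mark [0.0256 0.0557 0.04  ] [0.0261 0.0683 0.04  ] ptr [-0.0464  0.0461  0.04  ] [-0.0487  0.0552  0.04  ]
crossbar top xl [-0.0962  0.0509  0.038 ]
crossbar top xr [-0.0938 -0.0488  0.038 ]
lever tip [-0.1196  0.0293  0.066 ] tab tip [-0.1232 -0.0065  0.066 ]
orangeR [ 0.60333628 -0.19730565  0.08      ] cupR [0.4770119  0.16594748 0.08      ]
```

Call:
servo_tool --pt "2 2.7 0 -0.04" --pt "5 6.7 0 -0.12" --pt "8 10.7 0 -0.2" --pt "11 14.7 0 -0.28" --pt "14 18.7 0 -0.36" --pt "17 22.7 0 -0.44" --pt "20 26.7 0 -0.52" --pt "23 30.7 0 -0.6" --pt "26 34.7 0 -0.616" --pt "29 38.7 0 -0.616" --pt "32 42.7 -1 -0.616" --pt "35 46.7 -3 -0.616" --pt "37 49.7 -5 -0.616" --pt "38 51 -6.5 -0.616" --pt "38.5 51.7 -7 -0.616" --pt "38.5 51.7 -7 -0.616" --pt "38.5 51.7 -7 -0.616" --pt "38.5 51.7 -7 -0.616" --claw 0 --force 40

```text
time: 1.6
ee_pos: [0.5994, -0.0652, 0.1636]
tcp_rot: [-178.3, 0.1, -6.9]
wrist_force: [0.4, -0.1, -0.1]
opening: 0.0855
grasp_force: 0.0
```

Call:
servo_tool --pt "0 0 0 0" --pt "0 0 0 0" --pt "0 0 0 0"

```text
time: 1.85
ee_pos: [0.599, -0.0658, 0.1657]
tcp_rot: [-178.3, -0.0, -7.0]
wrist_force: [-0.4, -0.3, 0.4]
opening: 0.0856
grasp_force: 0.0
```

```bash
python3 - <<'E'
from h import *
o=get_obs(); print(o["time"],o["ee_pos"],o["tcp_rot"],o["q"].round(2))
s=snap("side","side1"); cv2.imwrite("pics/side1c.png",cv2.resize(s[120:260,240:400],None,fx=4,fy=4,interpolation=cv2.INTER_CUBIC))
E
```

```text
1.85 [ 0.59895139 -0.06578708  0.16570307] [-1.78340020e+02 -7.38524702e-03 -6.99570322e+00] [ -7.05  11.38   9.94  88.55   1.66 179.94]
```

View pics/side1c.png

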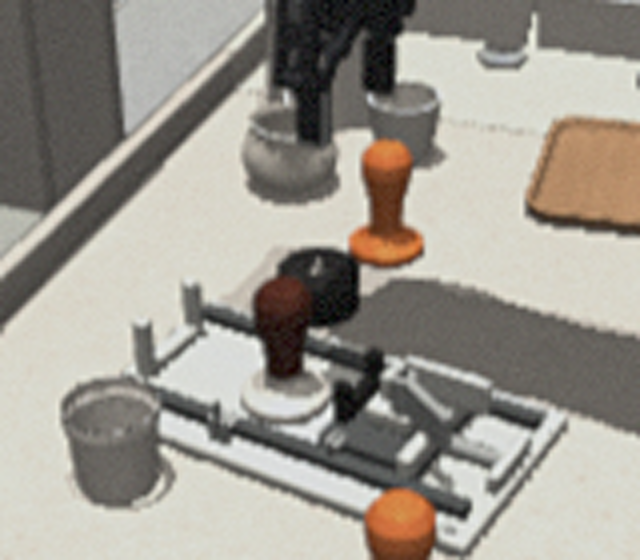

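The side crop shows the gripper short of its goal because joint 6 sits at its 180° limit. The half-turn grasp (yaw about 169°) has room, so I'll turn the other way.

Call:
servo_tool --pt "0 0 0 0.12" --pt "0 0 0 0.24" --pt "0 0 0 0.36" --pt "0 0 0 0.48" --pt "0 0 0 0.6" --pt "0 0 0 0.72" --pt "0 0 0 0.84" --pt "0 0 0 0.96" --pt "0 0 0 1.08" --pt "0 0 0 1.2" --pt "0 0 0 1.32" --pt "0 0 0 1.44" --pt "0 0 0 1.56" --pt "0 0 0 1.68" --pt "0 0 0 1.8" --pt "0 0 0 1.92" --pt "0 0 0 2.04" --pt "0 0 0 2.04"

```text
time: 3.4
ee_pos: [0.599, -0.0655, 0.1656]
tcp_rot: [-178.4, 0.1, 110.2]
wrist_force: [-0.3, 0.9, 0.3]
opening: 0.0855
grasp_force: 0.0
```

Call:
servo_tool --pt "0.2 1 0 0.12" --pt "0.4 2.5 0 0.24" --pt "0.7 4 0 0.36" --pt "1 5.5 0 0.48" --pt "1.2 7 0 0.6" --pt "1.4 8 0 0.72" --pt "1.5 8.2 0 0.84" --pt "1.5 8.2 0 0.96" --pt "1.5 8.2 0 1.03" --pt "1.5 8.2 0 1.03" --pt "1.5 8.2 0 1.03"

```text
time: 4.32
ee_pos: [0.6141, 0.0165, 0.1652]
tcp_rot: [-178.3, 0.1, 168.6]
wrist_force: [0.3, -0.8, -0.2]
opening: 0.0856
grasp_force: 0.0
```

Call:
servo_tool --pt "0 0 -1.5 0.01" --pt "0 0 -3.5 0.01" --pt "0 0 -5.5 0.01" --pt "0 0 -7.5 0.01" --pt "0 0 -9 0.01" --pt "0 0 -10 0.01" --pt "0 0 -10.3 0.01" --pt "0 0 -10.3 0.01"

```text
time: 4.98
ee_pos: [0.6139, 0.0166, 0.0614]
tcp_rot: [-178.3, 0.0, 169.4]
wrist_force: [-0.2, 0.2, 0.2]
opening: 0.0854
grasp_force: 0.0
```

```bash
python3 - <<'E'
from h import *
s=snap("side","side2"); cv2.imwrite("pics/side2c.png",cv2.resize(s[140:260,250:390],None,fx=4,fy=4,interpolation=cv2.INTER_CUBIC))
E
```

```text
(no output)
```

View pics/side2c.png

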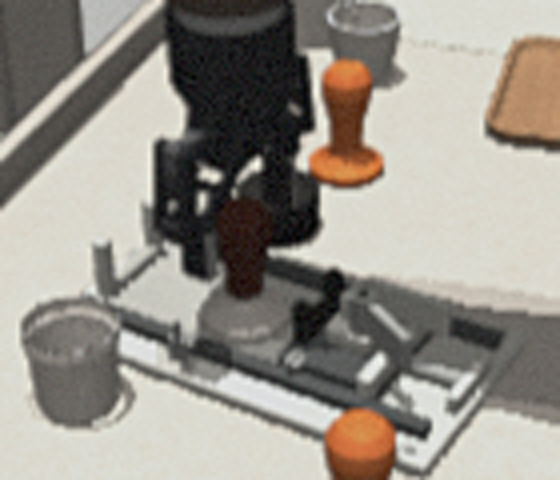

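The side crop shows the near finger at about (200,240) and the bulb at about (243,220). I'll check that against the projected finger positions.

```bash
python3 - <<'E'
from h import *
f=lambda p:((proj("side",p)-[250,140]+.5)*4-.5).round(0)
p=get_obs()["ee_pos"]; u=np.array([np.sin(.187),np.cos(.187),0])
print("tcp",f(p),"near pad in",f(p+.0427*u+[0,0,.013]),"near out",f(p+.057*u+[0,0,.013]),"far",f(p-.0427*u+[0,0,.013]))
print("bulb", f([.6137,.0166,.0885]))
# bulb mask in both original views
for n,(x0,y0,x1,y1) in dict(top=(295,180,325,215),side=(295,185,325,225)).items():
    h=cv2.cvtColor(cv2.imread(f"pics/{n}0.png"),cv2.COLOR_BGR2HSV); m=cv2.inRange(h,(0,90,15),(12,255,140))+cv2.inRange(h,(170,90,15),(180,255,140))
    k=np.zeros_like(m);k[y0:y1,x0:x1]=m[y0:y1,x0:x1]; c=max(cv2.findContours(k,0,2)[0],key=cv2.contourArea); print(n,cv2.boundingRect(c),cv2.minEnclosingCircle(c))
E
```

```text
tcp [243. 258.] near pad in [205. 274.] near out [192. 286.] far [278. 210.]
bulb [243. 223.]
top (305, 190, 10, 10) ((309.21429443359375, 194.5), 5.015374660491943)
side (304, 189, 15, 25) ((311.0, 201.0), 12.16562557220459)
```

Projections agree: the bulb lies between the pads. Closing now.

Call:
servo_tool --pt "0 0 0 0" --pt "0 0 0 0" --pt "0 0 0 0" --pt "0 0 0 0" --pt "0 0 0 0" --pt "0 0 0 0" --pt "0 0 0 0" --pt "0 0 0 0" --pt "0 0 0 0" --pt "0 0 0 0" --claw 1 --force 45

```text
time: 5.87
ee_pos: [0.6146, 0.0165, 0.0627]
tcp_rot: [-178.3, 0.1, 169.5]
wrist_force: [-0.0, -2.0, 5.8]
opening: 0.0363
grasp_force: 44.9
```

Call:
servo_tool --pt "0 0 0.3 0" --pt "0 0 1 0" --pt "0 0 2 0" --pt "0 0 3 0" --pt "0 0 4 0" --pt "0 0 4 0"

```text
time: 6.37
ee_pos: [0.6153, 0.0168, 0.1048]
tcp_rot: [-178.4, 0.3, 169.5]
wrist_force: [1.0, -0.8, -5.4]
opening: 0.0367
grasp_force: 45.7
```

Call:
servo_tool --pt "0 0 1.5 0" --pt "0 0 3.5 0" --pt "0 0 6 0" --pt "-0.3 -1 8 0" --pt "-1 -2.7 9 0" --pt "-2 -5.4 9 0" --pt "-3.2 -8.6 9 0" --pt "-4.4 -11.9 9 0" --pt "-5.6 -15.1 9 0" --pt "-6.8 -18.4 9 0" --pt "-8 -21.6 9 0" --pt "-9.2 -24.9 9 0" --pt "-10.4 -28.1 9 0" --pt "-11.6 -31.3 9 0" --pt "-12.6 -34 9 0" --pt "-13.4 -36.2 9 0" --pt "-14 -37.8 8.5 0" --pt "-14.3 -38.6 7.5 0" --pt "-14.4 -38.9 6 0" --pt "-14.4 -38.9 5 0"

```text
time: 8.03
ee_pos: [0.4697, -0.3725, 0.1498]
tcp_rot: [-178.4, -0.0, 169.5]
wrist_force: [0.5, -0.2, -6.4]
opening: 0.0367
grasp_force: 46.3
```

Call:
servo_tool --pt "0 0 -1 0" --pt "0 0 -2 0" --pt "0 0 -3 0" --pt "0 0 -4 0" --pt "0 0 -5 0" --pt "0 0 -5.5 0" --pt "0 0 -5.5 0"

```text
time: 8.62
ee_pos: [0.4697, -0.3717, 0.0951]
tcp_rot: [-178.4, -0.1, 169.5]
wrist_force: [-0.9, -0.3, -6.5]
opening: 0.0365
grasp_force: 46.3
```

Call:
servo_tool --pt "0 0 -0.7 0" --pt "0 0 -1.5 0" --pt "0 0 -2.3 0" --pt "0 0 -2.9 0" --pt "0 0 -3.2 0" --pt "0 0 -3.4 0" --pt "0 0 -3.4 0"

```text
time: 9.2
ee_pos: [0.47, -0.3722, 0.0622]
tcp_rot: [-178.3, 0.0, 169.5]
wrist_force: [-0.5, 0.4, -6.2]
opening: 0.0363
grasp_force: 46.3
```

```bash
python3 - <<'E'
from h import *
s=snap("side","side3"); cv2.imwrite("pics/side3c.png",cv2.resize(s[100:200,350:450],None,fx=5,fy=5,interpolation=cv2.INTER_CUBIC))
E
```

```text
(no output)
```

View pics/side3c.png

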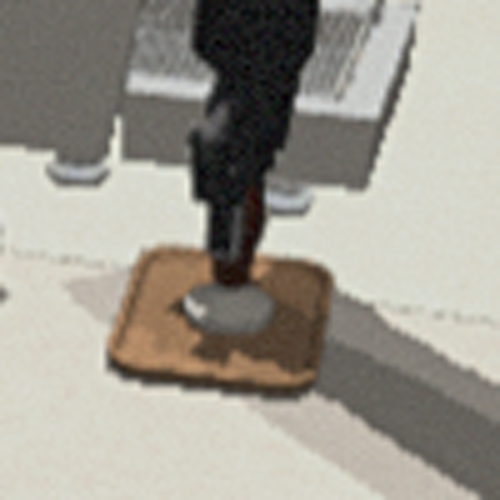

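The tamper hangs upright above the middle of the tray, with its base at crop (228,308). I'll lower it to contact.

Call:
servo_tool --pt "0 0 -0.1 0" --pt "0 0 -0.2 0" --pt "0 0 -0.3 0" --pt "0 0 -0.35 0" --pt "0 0 -0.35 0"

```text
time: 9.67
ee_pos: [0.4703, -0.3723, 0.0593]
tcp_rot: [-178.3, 0.1, 169.5]
wrist_force: [0.9, -1.0, -5.0]
opening: 0.0365
grasp_force: 46.4
```

Call:
servo_tool --pt "0 0 -0.1 0" --pt "0 0 -0.15 0" --pt "0 0 -0.2 0" --pt "0 0 -0.2 0"

```text
time: 10.0
ee_pos: [0.4712, -0.3727, 0.0586]
tcp_rot: [-178.3, 0.2, 169.5]
wrist_force: [3.9, 1.2, 5.3]
opening: 0.0364
grasp_force: 47.2
```

Call:
servo_tool --pt "0 0 0 0" --pt "0 0 0 0" --pt "0 0 0 0" --pt "0 0 0 0" --pt "0 0 0 0" --pt "0 0 0 0" --pt "0 0 0 0" --pt "0 0 1 0" --pt "0 0 2.5 0" --pt "0 0 4.5 0" --pt "0 0 7 0" --pt "0 0 9.5 0" --pt "0 0 11 0" --pt "0 0 11 0" --claw 0

```text
time: 11.17
ee_pos: [0.4713, -0.3731, 0.1722]
tcp_rot: [-178.2, 0.4, 169.5]
wrist_force: [-0.5, -0.1, 0.4]
opening: 0.0851
grasp_force: 0.0
```

```bash
cat >> h.py <<'E'
def avg(n,k): return np.mean([camera(n).astype(float) for _ in range(k)],0)[:,:,::-1]
def comp(f,k,tiles):
    im={n:avg(n,k) for n in("top","side")}; np.savez(f"pics/{f}.npz",**im); W=np.zeros((600,800,3),np.uint8)
    for n,u,v,w,h,s,X,Y in tiles:
        c=im[n][v:v+h,u:u+w]; c=np.clip(c*1.3,0,255).astype(np.uint8)
        W[Y:Y+h*s,X:X+w*s]=cv2.resize(c,None,fx=s,fy=s,interpolation=cv2.INTER_CUBIC)
    cv2.imwrite(f"pics/{f}.png",W)
E
python3 - <<'E'
from h import *
comp("c1",6,[("top",283,180,25,45,12,0,0),("side",285,210,48,30,10,310,0),("side",365,130,60,50,5,310,310)])
E
```

```text
(no output)
```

View pics/c1.png

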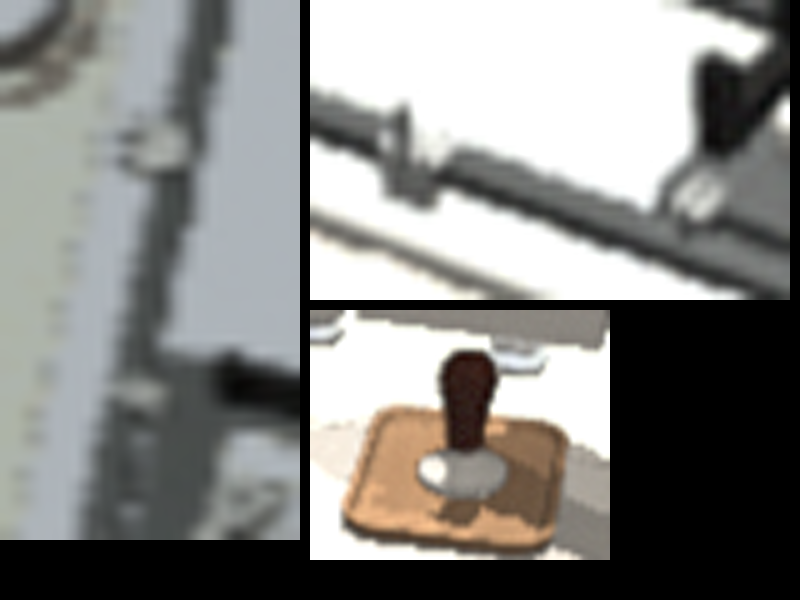

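The composite shows the tamper standing upright in the middle of the tray. In the side tile the mark blade is at about (405,130) and the pointer at about (672,190). Now I'll go behind the crossbar.

Call:
servo_tool --pt "0 1 0 0" --pt "0 3 0 0" --pt "0 6 0 0" --pt "0 9 0 0" --pt "0 12 0 0" --pt "0 15 0 0" --pt "0 18 0 0" --pt "0 21 0 0" --pt "0 24 0 0" --pt "0 27 0 0" --pt "0 30 0 0" --pt "0 33 0 0" --pt "0 36 0 0" --pt "0 38.5 -1 0" --pt "0 40.3 -3 0" --pt "0 41.1 -5 0" --pt "0 41.2 -7 0" --pt "0 41.2 -8 -0.004" --pt "0 41.2 -8 -0.004" --pt "0 41.2 -8 -0.004"

```text
time: 13.43
ee_pos: [0.4699, 0.0397, 0.0875]
tcp_rot: [-178.3, 0.0, 169.3]
wrist_force: [0.7, 0.4, 0.6]
opening: 0.0855
grasp_force: 0.0
```

```bash
python3 - <<'E'
from h import *
a=avg("top",2); b=avg("side",2); np.savez("pics/pre.npz",top=a,side=b)
W=np.zeros((600,800,3),np.uint8)
c=np.clip(b[165:265,285:395]*1.3,0,255).astype(np.uint8); W[:600,:660]=cv2.resize(c,None,fx=6,fy=6,interpolation=cv2.INTER_CUBIC); cv2.imwrite("pics/pre.png",W)
L=lambda p,o=np.array([.5964,.0132]):np.array([[.9825,-.1863],[.1863,.9825]])@(p[:2]-o)
e=get_obs()["ee_pos"]; print(e,L(e))
E
```

```text
[0.47079036 0.0394791  0.08847747] [-0.12830726  0.00241814]
```

Call:
servo_tool --pt "0 -0.1 -1 0" --pt "0 -0.1 -2 0" --pt "0 -0.1 -3 0" --pt "0 -0.1 -4 0" --pt "0 -0.1 -5 0" --pt "0 -0.1 -5.5 0" --pt "0 -0.1 -5.5 0"

```text
time: 14.22
ee_pos: [0.4692, 0.0386, 0.0305]
tcp_rot: [-178.3, -0.1, 169.3]
wrist_force: [0.2, -0.9, -0.6]
opening: 0.0853
grasp_force: 0.0
```

Call:
servo_tool --pt "0 0 -0.5 0" --pt "0 0 -1 0" --pt "0 0 -1.5 0" --pt "0 0 -1.5 0"

```text
time: 14.55
ee_pos: [0.4698, 0.0387, 0.0163]
tcp_rot: [-178.3, -0.0, 169.3]
wrist_force: [0.1, -0.5, 0.0]
opening: 0.0858
grasp_force: 0.0
```

Call:
servo_tool --pt "0.5 -0.09 0 0" --pt "1 -0.19 0 0" --pt "1.5 -0.28 0 0" --pt "2 -0.38 0 0" --pt "2.5 -0.47 0 0" --pt "2.5 -0.47 0 0"

```text
time: 15.05
ee_pos: [0.4957, 0.0339, 0.0173]
tcp_rot: [-178.3, 0.0, 169.3]
wrist_force: [-4.6, 0.8, 3.4]
opening: 0.0855
grasp_force: 2.2
```

Call:
servo_tool --pt "0.5 -0.09 0 0" --pt "1 -0.19 0 0" --pt "1.5 -0.28 0 0" --pt "2 -0.38 0 0" --pt "2.5 -0.47 0 0" --pt "3 -0.57 0 0" --pt "3.5 -0.66 0 0" --pt "4 -0.76 0 0" --pt "4.5 -0.85 0 0" --pt "5 -0.95 0 0" --pt "5.5 -1.04 0 0" --pt "5.8 -1.1 0 0" --pt "5.8 -1.1 0 0" --pt "5.8 -1.1 0 0"

```text
time: 16.22
ee_pos: [0.5527, 0.023, 0.0171]
tcp_rot: [-178.3, -0.0, 169.3]
wrist_force: [-5.7, 1.7, 4.2]
opening: 0.0855
grasp_force: 2.9
```

```bash
python3 - <<'E'
from h import *
e=get_obs()["ee_pos"]; print(e,np.array([[.9825,-.1863],[.1863,.9825]])@(e[:2]-[.5964,.0132]))
comp("c2",6,[("side",283,206,32,30,16,0,0),("top",283,170,20,42,14,514,0)])
E
```

```text
[0.55267015 0.02303863 0.01710532] [-0.04479751  0.00151959]
```

View pics/c2.png

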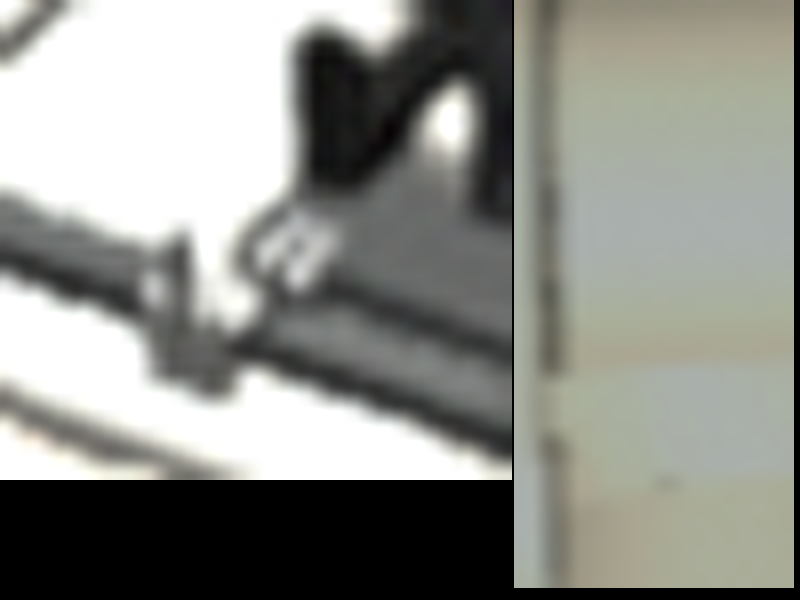

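The side tile shows the mark blade as a dark strip at about (180,235–320) and the pointer's outer end at about (250,245), so the pointer is still short of the mark. The arm hides the top view here, so I'll compare the two features numerically.

```bash
python3 - <<'E'
from h import *
R=np.array([[.9825,-.1863],[.1863,.9825]]); o=np.array([.5964,.0132])
S=lambda n,u,v,z:(R@(onz(n,u,v,z)[:2]-o)*1e3).round(1)
print("ptr start side",S("side",320.55,228.55,.032),"now",S("side",298.15,220.8,.032))
for z in(.030,.032,.034,.036,.038): print(z,"mark mid",S("side",293.9,222.45,z))
for z in(.024,.026,.028,.030): print(z,"mark bottom",S("side",294.1,225.6,z),"top+16",S("side",293.75,220.2,z+.016))
g=np.load("pics/c2.npz")["side"].mean(2).round(0).astype(int); print("cols",list(range(289,308)))
for v in range(217,233): print(v,*g[v,289:308])
g=np.load("pics/c1.npz")["side"].mean(2).round(0).astype(int); print("c1 ptr cols",list(range(316,330)))
for v in range(222,236): print(v,*g[v,316:330])
g=np.load("pics/c1.npz")["top"].mean(2).round(0).astype(int); print("c1 top cols",list(range(289,304)))
for v in [*range(187,198),0,*range(208,218)]: print(v,*g[v,289:304])
E
```

```text
ptr start side [-37.2  47.4] now [28.3 48.4]
0.03 mark mid [35.3 57.4]
0.032 mark mid [33.6 59.6]
0.034 mark mid [32.  61.7]
0.036 mark mid [30.4 63.9]
0.038 mark mid [28.8 66.1]
0.024 mark bottom [32.1 61.6] top+16 [32.8 60.7]
0.026 mark bottom [30.6 63.7] top+16 [31.2 62.9]
0.028 mark bottom [29.  65.9] top+16 [29.6 65.1]
0.03 mark bottom [27.4 68. ] top+16 [27.9 67.3]
cols [289, 290, 291, 292, 293, 294, 295, 296, 297, 298, 299, 300, 301, 302, 303, 304, 305, 306, 307]
217 220 218 219 218 219 219 219 218 219 224 228 192 101 48 32 25 34 63 80
218 222 221 221 220 220 219 220 220 223 217 190 135 89 71 64 63 66 80 84
219 208 224 225 225 217 208 220 223 216 175 116 87 123 104 88 83 80 82 83
220 149 177 187 202 176 149 212 227 184 118 100 135 138 133 125 95 81 81 81
221 94 97 111 138 107 85 189 215 150 93 147 151 114 146 132 93 80 81 83
222 86 89 87 98 76 70 174 195 136 83 134 107 149 142 91 75 79 83 82
223 64 70 85 138 98 73 158 184 161 117 81 79 150 106 57 57 65 75 80
224 46 40 66 139 106 82 153 183 189 173 99 55 75 62 45 42 42 54 62
225 118 70 57 87 86 77 142 154 184 161 88 69 74 71 75
[... 1953 characters left out ...]
25 128 137 138 138 134 103 64 57 58 106 135 138 138 138
197 130 133 138 138 137 123 90 62 57 63 109 135 138 139 138
0 36 35 35 35 35 35 35 35 34 32 32 32 31 32 32
208 138 139 135 110 72 58 59 103 130 135 136 136 134 132 135
209 138 139 136 109 70 58 54 74 86 99 109 105 82 68 107
210 138 138 134 104 68 62 51 58 65 64 66 54 33 24 44
211 138 137 125 96 84 84 73 60 58 58 57 44 23 14 13
212 138 137 128 111 107 113 112 90 64 59 58 45 24 8 8
213 138 136 110 76 86 99 100 80 59 58 58 51 35 21 20
214 138 134 105 66 55 52 69 67 55 58 58 58 56 56 55
215 137 122 88 63 58 57 57 58 57 58 58 58 60 68 69
216 137 121 88 63 62 80 78 61 58 58 58 59 72 110 130
217 136 107 68 59 59 71 69 60 58 58 58 63 92 124 137
```

```bash
python3 - <<'E'
from h import *
R=np.array([[.9825,-.1863],[.1863,.9825]]); o=np.array([.5964,.0132])
W=lambda x,y,z:np.r_[R.T@np.array([x,y])+o,z]
for n in("side","top"):
    p0=proj(n,W(.025,.05,.03)); print(n,p0,[(proj(n,W(.025+.01*(i==0),.05+.01*(i==1),.03+.01*(i==2)))-p0).round(2).tolist() for i in range(3)])
for L in (0,.0662): print(L,"pointer pred side",proj("side",W(-.045+L,.047,.032)),"top",proj("top",W(-.045+L,.047,.032)))
W2=np.zeros((600,800,3),np.uint8)
for f,u,v,X in(("c1",313,220,0),("c2",285,214,400)):
    c=np.clip(np.load(f"pics/{f}.npz")["side"][v:v+16,u:u+20]*1.3,0,255).astype(np.uint8); W2[:320,X:X+400]=cv2.resize(c,None,fx=20,fy=20,interpolation=cv2.INTER_NEAREST)
cv2.imwrite("pics/unused.png",W2)
a=np.load("pics/c2.npz")["side"]
print("rgb rail",a[223,289].round(),"mark strip",a[222,294].round(),"R light",a[222,296].round(),a[224,297].round(),"L light",a[223,292].round(),"ptr lights",a[221,299].round(),a[222,301].round(),"legplate",a[221,306].round(),"white",a[217,293].round())
E
```

```text
side [298.92110939 222.15079424] [[-3.28, -1.18], [-2.23, 2.06], [-0.18, -3.2]]
top [297.46409295 192.65024575] [[0.58, -2.75], [-2.8, -0.54], [-0.14, -0.59]]
0 pointer pred side [323.36987413 229.44070457] top [294.18124261 212.17821534]
0.0662 pointer pred side [300.8018306  221.34973513] top [298.05814575 193.74292235]
rgb rail [63. 64. 63.] mark strip [70. 71. 70.] R light [191. 198. 198.] [186. 192. 190.] L light [138. 139. 137.] ptr lights [146. 149. 147.] [149. 149. 148.] legplate [81. 82. 81.] white [217. 222. 220.]
```

Projections confirm the calibration, and the leg is at about 0.066. The mark works out at leg ≈ 0.076, so I'll push about 9.6 mm more and look.

Call:
servo_tool --pt "0.3 -0.06 0 0" --pt "0.6 -0.11 0 0" --pt "0.94 -0.18 0 0" --pt "0.94 -0.18 0 0" --pt "0.94 -0.18 0 0"

```text
time: 17.23
ee_pos: [0.562, 0.0213, 0.0171]
tcp_rot: [-178.3, -0.0, 169.3]
wrist_force: [-5.3, 0.9, 3.2]
opening: 0.0855
grasp_force: 3.0
```

```bash
python3 - <<'E'
from h import *
R=np.array([[.9825,-.1863],[.1863,.9825]]); o=np.array([.5964,.0132]); W=lambda x,y,z:np.r_[R.T@np.array([x,y])+o,z]
e=get_obs()["ee_pos"]; s=R@(e[:2]-o); print(e,s)
comp("c3",8,[("side",285,210,25,25,24,0,0),("side",285,180,40,40,5,600,0)])
im=cv2.imread("pics/c3.png"); px=s[0]+.066
print("pointer x",px)
for y in(.054,.047): print("ptr pred",y,proj("side",W(px,y,.032)))
for y in(.055,.064): print("mark pred",y,[proj("side",W(.031,y,z)).round(1) for z in(.029,.032,.045)])
g=np.load("pics/c3.npz")["side"].mean(2).round(0).astype(int); print("cols",list(range(289,306)))
for v in range(216,231): print(v,*g[v,289:306])
E
```

```text
[0.56196246 0.02125712 0.01707632] [-0.03533592  0.00150041]
pointer x 0.030664075166379035
ptr pred 0.054 [296.13059399 221.6594753 ]
ptr pred 0.047 [297.68558373 220.23251564]
mark pred 0.055 [array([295.9, 222.8]), array([295.8, 221.8]), array([295.5, 217.6])]
mark pred 0.064 [array([293.8, 224.6]), array([293.8, 223.7]), array([293.5, 219.5])]
cols [289, 290, 291, 292, 293, 294, 295, 296, 297, 298, 299, 300, 301, 302, 303, 304, 305]
216 219 218 218 219 218 221 223 227 196 108 50 29 28 33 61 81 82
217 220 219 218 219 221 222 217 187 126 90 71 63 63 66 80 83 79
218 223 221 221 221 223 203 164 112 101 152 102 83 82 80 83 81 81
219 208 224 225 226 214 165 104 106 153 166 125 121 95 81 81 79 80
220 149 176 187 204 172 121 103 145 154 138 144 127 93 81 82 82 81
221 91 99 111 139 110 73 96 126 100 162 141 85 72 81 83 81 82
222 87 87 88 96 80 69 117 97 75 140 98 50 53 65 72 78 80
223 64 71 87 138 97 75 142 108 92 125 122 72 42 44 49 60 67
224 43 37 64 138 108 85 154 152 155 173 139 89 76 66 51 45 46
225 118 73 57 85 86 80 145 154 184 160 106 90 97 89 80 76 63
226 198 178 126 84 71 65 96 96 134 94 77 89 95 96 95 97 86
227 225 229 181 106 71 70 76 72 61 39 52 66 76 86 93 97 94
228 223 225 213 124 72 72 75 71 64 64 59 41 40 59 70 80 87
229 221 223 226 143 92 82 71 67 96 166 162 104 68 52 40 45 61
230 222 224 225 194 179 157 106 87 125 216 223 192 176 145 88 62 52
```

View pics/c3.png

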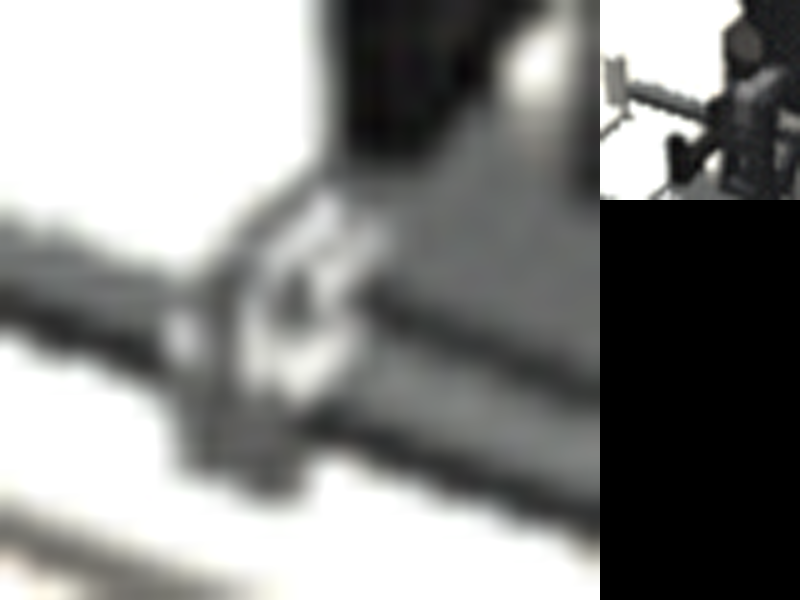

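The pointer's bright strokes now sit directly behind the mark blade at tile (220–235, 270–370), so they are close to aligned. I'll check the leg's actual travel by registering the pointer patch between frames.

```bash
python3 - <<'E'
from h import *
R=np.array([[.9825,-.1863],[.1863,.9825]]); o=np.array([.5964,.0132]); W=lambda x,y,z:np.r_[R.T@np.array([x,y])+o,z]
G={k:cv2.resize(np.load(f"pics/{k}.npz")["side"].mean(2).astype(np.float32),None,fx=8,fy=8,interpolation=cv2.INTER_CUBIC) for k in("c1","c2","c3")}
def sh(a,b,u0,v0,u1,v1,gu,gv):
    T=G[a][v0*8:v1*8,u0*8:u1*8]; x,y=int((u0+gu-4)*8),int((v0+gv-4)*8)
    r=cv2.matchTemplate(G[b][y:y+T.shape[0]+64,x:x+T.shape[1]+64],T,cv2.TM_CCOEFF_NORMED); _,s,_,l=cv2.minMaxLoc(r); return (x+l[0])/8-u0,(y+l[1])/8-v0,s
f=lambda L,a,y=.048,z=.034:proj("side",W(-.045+L,y,z))-proj("side",W(-.045+a,y,z))
for nm,box in dict(ptr=(318,223,328,233),wide=(318,219,334,233)).items():
    d=sh("c1","c2",*box,-22.6,-8.1); best=min(np.arange(.055,.08,.0002),key=lambda L:np.hypot(*(f(L,0)-d[:2]))); print(nm,d,"leg c2",best,f(best,0))
d=sh("c2","c3",297,216,307,223,-3.1,-1.1); print(d); print(min(np.arange(.06,.09,.0002),key=lambda L:np.hypot(*(f(L,.066)-d[:2]))))
E
```

```text
ptr (-22.0, -8.125, 0.9409666061401367) leg c2 0.06459999999999994 [-22.07382495  -7.90337995]
wide (-22.0, -7.875, 0.9665771722793579) leg c2 0.06439999999999994 [-22.00748418  -7.8796271 ]
(-3.0, -1.25, 0.98426353931427)
0.0751999999999999
```

Registration gives a travel of 0.0645 before and about 0.0739 now. Both views put the mark at about 0.0757, so I'll add 1.8 mm, then squeeze while rising slightly.

Call:
servo_tool --pt "0.1 -0.02 0 0" --pt "0.18 -0.03 0 0" --pt "0.18 -0.03 0 0" --pt "0.18 -0.03 0.1 0"

```text
time: 18.37
ee_pos: [0.5632, 0.021, 0.0175]
tcp_rot: [-178.3, -0.1, 169.3]
wrist_force: [-6.0, 1.4, -4.2]
opening: 0.0854
grasp_force: 3.0
```

Call:
servo_tool --pt "0 0 0 0" --pt "0 0 0.1 0" --pt "0 0 0.2 0" --pt "0 0 0.2 0" --pt "0 0 0.2 0" --pt "0 0 0.2 0" --claw 1 --force 25

```text
time: 18.87
ee_pos: [0.5633, 0.0192, 0.0204]
tcp_rot: [-178.1, -0.0, 169.2]
wrist_force: [-9.3, -11.1, 7.3]
opening: 0.0243
grasp_force: 27.0
```

Squeezed to 24.3 mm. I'll ease the lateral force and then check the leg.

Call:
servo_tool --pt "0 -0.1 0 0" --pt "0 -0.15 0 0" --pt "0 -0.15 0 0" --pt "0 -0.15 0 0"

```text
time: 19.2
ee_pos: [0.5636, 0.0191, 0.0204]
tcp_rot: [-178.3, -0.0, 169.3]
wrist_force: [-6.5, -1.2, 6.3]
opening: 0.0243
grasp_force: 25.1
```

```bash
python3 - <<'E'
from h import *
e=get_obs(); R=np.array([[.9825,-.1863],[.1863,.9825]]); print(e["time"],e["ee_pos"],R@(e["ee_pos"][:2]-[.5964,.0132]),e["wrist_force"],e["opening"])
im=avg("side",8); np.savez("pics/c4.npz",side=im)
G={k:cv2.resize(np.load(f"pics/{k}.npz")["side"].mean(2).astype(np.float32),None,fx=20,fy=20,interpolation=cv2.INTER_CUBIC) for k in("c2","c3","c4")}
for a,b in(("c2","c3"),("c3","c4"),("c2","c4")):
  for u,v,w,h in((295,208,8,11),(296,210,6,9)):
    T=G[a][v*20:(v+h)*20,u*20:(u+w)*20]; S=G[b][(v-3)*20:(v+h+1)*20,(u-5)*20:(u+w+1)*20]
    _,s,_,l=cv2.minMaxLoc(cv2.matchTemplate(S,T,cv2.TM_CCOEFF_NORMED)); print(a,b,l[0]/20-5,l[1]/20-3,round(s,3))
E
```

```text
19.2 [0.56362389 0.01911022 0.02036983] [-0.0333036 -0.0002994] [-6.51361672 -1.22189937  6.32877087] 0.024291777351370253
c2 c3 -3.0 -1.05 0.999
c2 c3 -3.0 -1.0 0.997
c3 c4 -0.7999999999999998 -0.2999999999999998 0.994
c3 c4 -0.8499999999999996 -0.10000000000000009 0.994
c2 c4 -3.8 -1.35 0.995
c2 c4 -3.75 -1.25 0.986
```

```bash
python3 -c "
from workcell import *
print(job_done())"
```

```text
the job is handed in; nothing more can be done
None
```

I handed the job in with the tamper upright and released on the tray, and the leg held at about 0.076 m with the lever squeezed shut. I put the mark at 0.0757 m, give or take 1.5 mm, and could not check it from above because the arm hid the top view.

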